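# Load the cheese gang press and wind it to the first slip of its clutch

### The job

Stand every mould on the table in the channel of the cheese press as one row, each upright on the channel floor with its long side across the channel, then lay the hold-down bar along the press over the row, seated in the saddle notches of the two end frames and centred lengthwise. Then tighten the thumbscrew clockwise until the row is squeezed against the spring follower and the drag clutch first clearly slips, and stop there: the clutch may not slip by more than an eighth of a turn. Leave the bar in its saddles and the press tight, and do not disturb the cheeses standing around.

Things in the scene. Friction and masses are not known exactly. Their poses are not given: they have to be found in the camera images.
- press: Horizontal cheese gang press of stainless steel, fixed. Origin: table level, middle of the channel's width; y along the channel (spring follower at +y, thumbscrew at -y), x across, z up. Bed plate 130 (x) x 410 (y -225 to +185), 12 thick: the channel floor is 12 above the table. Rails 65.6 apart inside, 36 high, with lips flared outward to 42. Grey gear box y -220 to -122, 84 wide, 78 high
- channel (a point): point on the channel floor midway between the follower face (press y +135) and the ram face wound back (y -93): press (0, +21, +12) mm, axes as the press. The open channel is 228 long; five moulds take 190
- saddles (a point): press (0, +31.5, +82) mm, axes as the press: midway between the two saddles, at the height of their floors; the underside of the bar's middle belongs here. The saddles are open notches 23 wide in the tops of the two end frames (14 thick, 104 wide, 82 high, at press y -115 and +178), with horns flared outward to 99 above the table
- ram_face (a point): centre of the ram's pushing face (plate 58 wide x 56 high, 16 to 72 above the table), axes as the press; it moves along the press +y as the thumbscrew is tightened. Behind it the rack bar, 14 x 14, runs back through the gear box to press y = -325 (wound back), 33 to 47 above the table
- follower_face (a point): centre of the spring follower's face (plate 58 x 56), at press y = +135 mm unloaded; it yields toward +y, with 3 N of preload and 0.9 N per mm, up to 20 mm
- knob_grip (a point): point on the axis of the thumbscrew at mid-height of its knob, 117 mm above the table, press (0, -180). The knob is a fluted black vertical cylinder 43 across and 34 high (100 to 134 above the table), white line on top; it can be gripped at any yaw. It does not move sideways or up. Clockwise seen from above tightens
- spindle (a joint): turn of the screw's spindle (brass collar with an index finger under the knob), rad, 0 wound back at the start, growing clockwise from above. It is geared to the ram: 12 mm of ram travel per rad. It is self-holding: the ram stays where it is left, and winding it takes about 0.3 N m. It stops at 11.8 rad
- thumbscrew (a joint): slip of the drag clutch: turn of the knob relative to the spindle collar, rad, 0 at the start, growing when the knob is turned clockwise and the spindle no longer follows. The clutch slips smoothly at about 0.53 N m, which is when the row is squeezed with up to about 20 N at the ram
- ram (a joint): travel of the ram toward the follower, m, 0 wound back (at the start) to 0.142
- follower (a joint): how far the spring follower is pushed back, m, 0 unloaded to 0.020; about 0.010 to 0.017 when the clutch slips on a full row
- bar: hold-down bar of steel, 320 long (its own y) x 16 wide x 14 high, 0.45 kg, with a black grip block 70 x 20 x 26 high on its middle (top 40 above the underside). Origin: middle of the underside. Symmetric end for end. Lies loose on the table at the start
- bar_grip (a point): point in the bar's grip block, 30 above the bar's underside; pinch it across the 20 mm (bar's x)
- mould1: filled block mould of off-white plastic with drain slots and a lid, a closed box 60 (its x) x 38 (its y) x 64 high, about 0.18 kg; origin: centre of the underside. Symmetric end for end. Stands on the table at the start; three to five of the five are there, the others are absent (None). In the press its 60 mm lies across the channel and its foot on the channel floor
- mould2: filled block mould of off-white plastic with drain slots and a lid, a closed box 60 (its x) x 38 (its y) x 64 high, about 0.18 kg; origin: centre of the underside. Symmetric end for end. Stands on the table at the start; three to five of the five are there, the others are absent (None). In the press its 60 mm lies across the channel and its foot on the channel floor
- mould3: filled block mould of off-white plastic with drain slots and a lid, a closed box 60 (its x) x 38 (its y) x 64 high, about 0.18 kg; origin: centre of the underside. Symmetric end for end. Stands on the table at the start; three to five of the five are there, the others are absent (None). In the press its 60 mm lies across the channel and its foot on the channel floor
- mould4: filled block mould of off-white plastic with drain slots and a lid, a closed box 60 (its x) x 38 (its y) x 64 high, about 0.18 kg; origin: centre of the underside. Symmetric end for end. Stands on the table at the start; three to five of the five are there, the others are absent (None). In the press its 60 mm lies across the channel and its foot on the channel floor
- mould5: filled block mould of off-white plastic with drain slots and a lid, a closed box 60 (its x) x 38 (its y) x 64 high, about 0.18 kg; origin: centre of the underside. Symmetric end for end. Stands on the table at the start; three to five of the five are there, the others are absent (None). In the press its 60 mm lies across the channel and its foot on the channel floor
- loaf: bystander: wrapped yellow cheese loaf 75 x 150 x 80, origin at the centre of its underside
- wheel: bystander: small round cheese 120 across, 48 high with a red disc on top, origin at the centre of its underside
Things that resemble listed ones, but are neither listed nor needed, are in the scene too. Leave any purple look-alike of the mould4 alone.

How it is judged:
On the way, in this order (a step that is already met when the one before it is completed fails the run):
1. every mould that is there stands in the channel of the press, upright and square (x of mould1 in the frame of press between -0.006 and 0.006 m and y of mould1 in the frame of press between -0.08 and 0.145 m and z of mould1 in the frame of press between 0.008 and 0.016 m and angle between each of mould1, mould2, mould3, mould4, mould5's own z axis and vertical below 0.09 rad and angle between the y axis of each of mould1, mould2, mould3, mould4, mould5 and the y axis of press, either way round below 0.1 rad and x of mould2 in the frame of press between -0.006 and 0.006 m and y of mould2 in the frame of press between -0.08 and 0.145 m and z of mould2 in the frame of press between 0.008 and 0.016 m and x of mould3 in the frame of press between -0.006 and 0.006 m and y of mould3 in the frame of press between -0.08 and 0.145 m and z of mould3 in the frame of press between 0.008 and 0.016 m and x of mould4 in the frame of press between -0.006 and 0.006 m and y of mould4 in the frame of press between -0.08 and 0.145 m and z of mould4 in the frame of press between 0.008 and 0.016 m and x of mould5 in the frame of press between -0.006 and 0.006 m and y of mould5 in the frame of press between -0.08 and 0.145 m and z of mould5 in the frame of press between 0.008 and 0.016 m), for 0.2 s.
2. the hold-down bar lies in both saddles over the row (all of step 1 and x of bar in the frame of press between -0.006 and 0.006 m and y of bar in the frame of press between 0.0185 and 0.0445 m and z of bar in the frame of press between 0.078 and 0.086 m and angle between bar's own z axis and vertical below 0.1 rad and angle between the y axis of bar and the y axis of press, either way round below 0.06 rad), for 0.2 s.
3. with the moulds and the bar in place the row is squeezed against the spring follower (pushed back over 5 mm) and the clutch has slipped (over 0.06 rad) (all of step 2 and value of joint thumbscrew above 0.06 rad and value of joint follower above 0.005 m), for 0.1 s.
At the end, for the whole second after the job is handed in: Moulds in the channel within 6 mm of its centre line, foot within 4 mm of the floor, 5 deg upright, 6 deg square; bar in both saddles within 6 mm across, 13 mm along, 4 mm in height, 3.5 deg; follower pushed back over 5 mm; clutch slip 0.06 to 0.8 rad; all at rest (all of step 3 and linear speed of each of mould1, mould2, mould3, mould4, mould5, bar below 0.02 m/s and value of joint thumbscrew below 0.8 rad); the robot touches nothing.
It fails at once if the clutch was run on: more than an eighth of a turn of slip (0.8 rad) (value of joint thumbscrew above 0.8 rad).
It fails at once if a bystander (loaf or round cheese) was shifted by more than 30 mm (distance of any of loaf, wheel from where it was at the start of the episode above 0.03 m).
Of mould1, mould2, mould3, mould4, mould5 only 3 to 5 are there at a start; the rules pass over those that are not, and their reading is None.
At some moment in a run one of mould1, mould2, mould3, mould4, mould5, bar may be knocked a few centimetres aside while the robot is not near it.
It also fails if it takes over 210 s, if anything falls off the work surface, if the arm or the gripper's body presses on something with over 40 N, if the wrist force passes 120 N, or if a joint passes its speed limit or range.

### The arm

A 7-joint arm with a two-finger parallel gripper is mounted at the origin on the work surface. World frame = base frame: x ahead of the robot, y to its left, z up, the work surface at z = 0. Lengths are in m, angles in rad, forces in N, time in s.
With the tool pointing down it reaches from about 0.425 to 0.975 m from the base axis. Payload 16.7 kg.
Tool frame: the origin (TCP) lies on the centre line of the jaws, within the pads' length; the fingertips stand 14 mm ahead of it and the grasp point (between the pads) lies 5 mm behind it (r.tip_extent is the z of the fingertips in the tool frame, in m); z points along the fingers, y is the direction in which the jaws open and shut (so a half turn about z gives the same grasp; the last joint's range is limited). The gripper opens to 85 mm and grips with 20 to 120 N. Pads are 22 mm wide; open, the fingers measure 114 mm over their backs; the gripper's body (76 mm by 85 mm) begins 54 mm behind the grasp point. The pads swing forward as they close: fully open they stand 13 mm farther back than shut.
Start: joints at [-1.44, 0.426, 0.074, 1.606, -0.034, 1.111, -0.067], TCP at [0.186, 0.649, 0.245] pointing down, gripper open.
Joint ranges: [-2.85, 2.85], [-0.5, 2.14], [-1.23, 1.37], [0.21, 2.46], [-1.02, 4.16], [0.16, 2.05], [-2.73, 2.73]. Speed limits (rad/s): [1.89, 1.89, 2.39, 2.39, 3.01, 3.01, 3.01].

### API

Orientations are given as a unit quaternion [w, x, y, z].
In Python, from cell import r, vision gives the robot as it stands. The module is installed in compiled form; this text tells all that it offers. Calls block until the motion is done:
- r.move_to(position, orientation): joint-space move of the TCP to a pose.
- r.move_l(position, rot=None, feed=0.15, max_force=None): straight line of the TCP; rot=None keeps the orientation; feed is the mean speed in m/s. With max_force (N) it stops when the force on the tool has changed by that much, and returns True; else False.
- r.movej(angles): joint-space move.
- r.set_gripper(opening): finger opening in m; the grip force is fixed at half the most; returns when the fingers have stopped.
- r.wait(seconds).
- r.inverse_kinematics(position, orientation): joint angles nearest the present ones, or None.
- vision.snapshot(name): name is "scene" or "top"; returns the picture (400x640x3 uint8, red, green, blue); there is no depth.
- vision.camera_info(name): a dict with "camera_matrix" (3x3 intrinsics, pixels), "k1" (the pictures are not rectified: a ray, as slopes to the right and down, at radius r is drawn at 1 + k1 r^2 times it, then the intrinsics apply), "rvec" (rotation vector, rad) and "tvec" (3), from world to camera coordinates, as OpenCV has them. Camera axes: x right, y down, z forward; pixel columns grow to the right and rows downward; lengths in m; the calibration is good to about 2 mm. A picture is of the moment at which its call begins. camera_info takes no time and is no camera call.
A pose or a line that the arm cannot do raises r.Unreachable and nothing moves.
- r.sign_off(): hands the job in, once; it reports no verdict.
Readings, each from a call of its own:
- r.read_time(): time.
- r.read_joints(): joint angles.
- r.read_qvel(): joint speeds.
- r.read_tau(): joint torques, N m.
- r.read_tcp_pos(): TCP position.
- r.read_tcp_rot(): TCP orientation.
- r.read_wrist_force(): force on the tool from outside, world axes, zero at the start.
- r.read_torque(): the same for the moment, N m.
- r.read_width(): finger opening in m.
Only numpy, scipy, OpenCV 4.12 (cv2) and the standard library are available. Lean on these libraries where they do the work, as an engineer would, in place of code of your own. Each camera call takes 0.05 s, during which the arm holds its last target. There are 200 camera calls.

## Working session

There is one attempt and no reset: what is moved stays moved. The work goes in short steps, each a Python script; the robot and the scene stay as the last script left them, time stands still between calls to the robot, and variables do not carry over. Pictures are saved under pics/ and viewed, about 12 in all and at most 16, crops included, and the job is handed in when it is done.

```bash
mkdir -p pics
python3 - <<'E'
from cell import r, vision
import cv2
for n in ("scene","top"):
    im=vision.snapshot(n); cv2.imwrite(f"pics/{n}0.png",im[:,:,::-1])
    c=vision.camera_info(n); print(n,c)
print(r.read_time(), r.read_tcp_pos(), r.read_tcp_rot(), r.tip_extent)
E
```

```text
scene {'camera_matrix': array([[476.02094013,   0.        , 308.96602641],
       [  0.        , 476.02094013, 205.69721023],
       [  0.        ,   0.        ,   1.        ]]), 'k1': -0.018596965413890755, 'rvec': array([ 0.76326093,  2.71583388, -0.89961262]), 'tvec': array([ 0.49364264, -0.12498236,  1.75067293])}
top {'camera_matrix': array([[384.35180034,   0.        , 322.28677537],
       [  0.        , 384.35180034, 203.26602518],
       [  0.        ,   0.        ,   1.        ]]), 'k1': 0.006871305322759656, 'rvec': array([ 2.1163225 , -2.11905874,  0.20697296]), 'tvec': array([-0.07831489,  0.54601439,  1.04764805])}
0.1 [0.18630542 0.64842242 0.24468183] [-4.65934104e-05  1.39418546e-01  9.90233373e-01 -5.77034180e-04] 0.014
```

View pics/scene0.png

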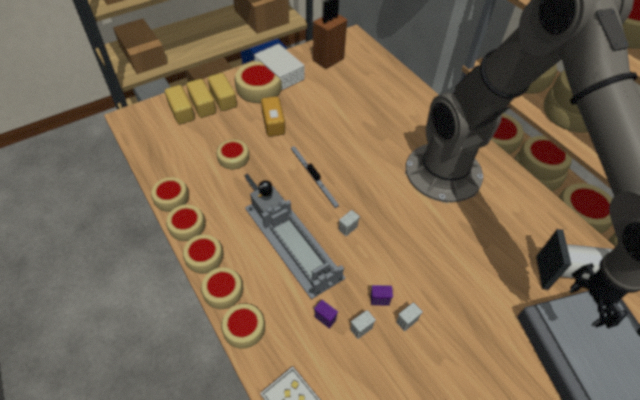

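View pics/top0.png

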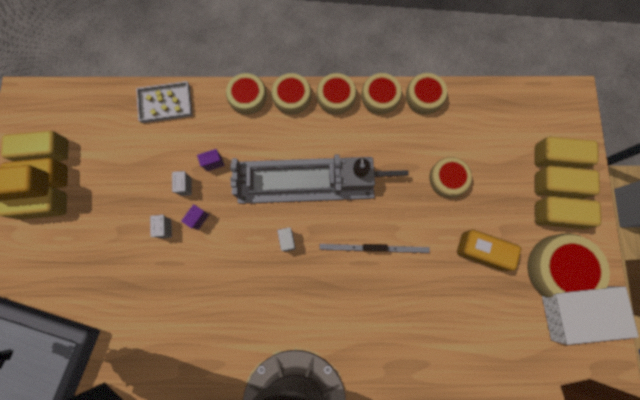

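Top image: white moulds at about (181,182), (160,226) and (286,240). Look-alikes are the purple blocks at (210,159) and (195,217), which I'll leave alone. The bar is at (375,248), the press at (305,180) with its knob at (362,167), the loaf at (490,250) and the wheel at (452,178). Next I'll fit poses by silhouette in both cameras and check them in a crop.

```bash
cat > h.py <<'E'
import numpy as np, cv2
from cell import r, vision
from scipy.optimize import minimize
from scipy.spatial.transform import Rotation as R
CI={n:vision.camera_info(n) for n in ("scene","top")}
def proj(n,P):
    c=CI[n]; p,_=cv2.projectPoints(np.asarray(P,float).reshape(-1,1,3),c["rvec"],c["tvec"],c["camera_matrix"],np.array([c["k1"],0,0,0,0.]))
    return p.reshape(-1,2)
def unproj(n,uv,z):
    c=CI[n]; p=cv2.undistortPoints(np.array([[uv]],float),c["camera_matrix"],np.array([c["k1"],0,0,0,0.]))[0,0]
    M=cv2.Rodrigues(c["rvec"])[0]; o=-M.T@c["tvec"]; d=M.T@np.array([*p,1]); return o+d*(z-o[2])/d[2]
def box(x0,x1,y0,y1,z0,z1): return np.array([[x,y,z] for x in(x0,x1) for y in(y0,y1) for z in(z0,z1)])/1000.
MOULD=[box(-30,30,-19,19,0,64)]
BAR=[box(-8,8,-160,160,0,14),box(-10,10,-35,35,14,40)]
a=np.arange(16)*np.pi/8
cyl=lambda x,y,rr,z0,z1: np.array([[x+rr*np.cos(t),y+rr*np.sin(t),z] for t in a for z in(z0,z1)])/1000.
PRESS=[box(-65,65,-225,185,0,12),box(-42,42,-220,-122,12,78),box(-52,52,-122,-108,0,82),box(-52,52,171,185,0,82),
 box(-7,7,-325,-220,33,47),cyl(0,-180,21.5,100,134),cyl(0,-180,12,78,100)]+[box(s*52-6,s*52+6,y-7,y+7,82,99) for s in() for y in()]
def place(B,q,z=0):
    c,s=np.cos(q[2]),np.sin(q[2]); M=np.array([[c,-s,0],[s,c,0],[0,0,1]])
    return [b@M.T+[q[0],q[1],z] for b in B]
S=4
def render(n,B,roi):
    x0,y0,x1,y1=roi; m=np.zeros(((y1-y0)*S,(x1-x0)*S),np.uint8)
    for b in B:
        p=(proj(n,b)+.5-[x0,y0])*S-.5
        cv2.fillConvexPoly(m,np.round(cv2.convexHull(p.astype(np.float32))*16).astype(np.int32),255,shift=4)
    return cv2.resize(m,None,fx=1/S,fy=1/S,interpolation=cv2.INTER_AREA)/255.
def mask(im,kind):
    h=cv2.cvtColor(im,cv2.COLOR_RGB2HSV).astype(float); s,v=h[...,1],h[...,2]
    if kind=="white": return np.clip((75-s)/30,0,1)*np.clip((v-70)/20,0,1)
    return np.clip((85-s)/30,0,1)if kind=="grey" else np.maximum(np.clip((85-s)/30,0,1),np.clip((60-v)/20,0,1))
def fit(ims,B,q0,kind,z=0,pad=10,cams=("scene","top")):
    T=[]
    for n in cams:
        p=proj(n,np.vstack(place(B,q0,z))); lo=np.maximum(p.min(0)-pad,0).astype(int); hi=np.minimum(p.max(0)+pad,[639,399]).astype(int)
        roi=(*lo,*hi); T.append((n,roi,mask(ims[n],kind)[lo[1]:hi[1],lo[0]:hi[0]]))
    L=max(np.ptp(np.vstack(B)[:,:2],axis=0))/2
    f=lambda u:sum(((render(n,place(B,(u[0],u[1],u[2]/L),z),roi)-m)**2).sum() for n,roi,m in T)
    u=np.array([q0[0],q0[1],q0[2]*L]); best=None
    for d in(.012,.004,.002):
        sim=np.array([u,u+[d,0,0],u+[0,d,0],u+[0,0,d]])
        o=minimize(f,u,method="Nelder-Mead",options=dict(initial_simplex=sim,xatol=1e-4,fatol=.02,maxiter=150)); u=o.x
    return np.array([u[0],u[1],u[2]/L]),o.fun
def snap(): return {n:vision.snapshot(n) for n in("scene","top")}
def overlay(im,n,items,fn,crop,f=4):
    x0,y0,x1,y1=crop; o=cv2.resize(im[y0:y1,x0:x1,::-1],None,fx=f,fy=f,interpolation=cv2.INTER_CUBIC)
    for B in items:
        for b in B: cv2.polylines(o,[np.round(cv2.convexHull(((proj(n,b)+.5-[x0,y0])*f).astype(np.float32))).astype(int)],True,(0,0,255),1)
    cv2.imwrite(fn,o)
E
cat > m.py <<'E'
from h import *
ims={n:cv2.imread(f"pics/{n}0.png")[:,:,::-1].copy() for n in CI}
res={}
for k,uv in dict(A=(181,182),B=(160,226),C=(286,240)).items():
    p=unproj("top",uv,.05); best=None
    for t in np.arange(6)*np.pi/6:
        q,e=fit(ims,MOULD,(p[0],p[1],t),"white")
        if best is None or e<best[1]: best=(q,e)
    res[k]=best[0]; print(k,best)
    print("  each",[fit(ims,MOULD,best[0],"white",cams=(n,))[0].round(4) for n in CI])
def lin(a,b,z): a,b=unproj("top",a,z),unproj("top",b,z); d=b-a; return (a+b)/2,np.arctan2(-d[0],d[1])
p,t=lin((320,247),(429,250),.01); res["bar"],e=fit(ims,BAR,(p[0],p[1],t),"dark"); print("bar",res["bar"],e)
k=unproj("top",(362,167),.134);f=unproj("top",(238,181),.08);d=f-k;t=np.arctan2(-d[0],d[1])
p=k+d/np.linalg.norm(d)*.18*1; res["press"],e=fit(ims,PRESS,(p[0],p[1],t),"dark"); print("press",res["press"],e)
print("  each",[fit(ims,PRESS,res["press"],"dark",cams=(n,))[0].round(4) for n in CI])
for n,c,uv in(("loaf",(490,250),.08),("wheel",(452,178),.048)): print(n,unproj("top",c,uv))
np.save("res.npy",res,allow_pickle=True)
B=[place(MOULD,res[x]) for x in"ABC"]+[place(BAR,res["bar"]),place(PRESS,res["press"])]
overlay(ims["top"],"top",B,"pics/ov_top.png",(140,140,440,265),f=2.6)
overlay(ims["scene"],"scene",B,"pics/ov_scene.png",(235,140,435,340),f=3)
a=cv2.imread("pics/ov_top.png");b=cv2.imread("pics/ov_scene.png")
E
sed -i 's/interpolation=cv2.INTER_CUBIC)/interpolation=cv2.INTER_CUBIC).copy()/' h.py; time python3 m.py
```

```text
A (array([0.60970722, 0.3354564 , 3.25590558]), np.float64(243.32185959246448))
  each [array([0.6086, 0.3352, 3.2751]), array([0.6161, 0.3441, 3.5836])]
B (array([0.48138871, 0.38705292, 3.28651078]), np.float64(249.30677422145328))
  each [array([0.4797, 0.387 , 3.3072]), array([0.4835, 0.3943, 2.8955])]
C (array([0.44368673, 0.0243307 , 3.37464107]), np.float64(113.90120317185698))
  each [array([0.4411, 0.023 , 3.4979]), array([0.4453, 0.0247, 3.3673])]
bar [ 0.42176702 -0.22935195  3.10812964] 427.27589869281053
press [ 0.6277202  -0.00552325  0.03830337] 955.8663456362938
  each [array([ 0.6271, -0.0058,  0.042 ]), array([ 0.6283, -0.0053,  0.0375])]
loaf [ 0.41022327 -0.53577798  0.08      ]
wheel [ 0.62158048 -0.4571762   0.048     ]
real	0m5.704s
user	0m5.880s
sys	0m0.527s
```

Run:
```python
import cv2,numpy as np
a=cv2.imread("pics/ov_top.png");b=cv2.imread("pics/ov_scene.png")[:,:]
print(a.shape,b.shape); cv2.imwrite("pics/ov_t2.png",a)
from h import *
im=cv2.imread("pics/top0.png"); h=cv2.cvtColor(im,cv2.COLOR_BGR2HSV)
for u,v in((178,178),(183,190),(160,222),(286,238),(205,195),(270,260)): print(u,v,h[v,u])
```

```text
(325, 780, 3) (600, 600, 3)
178 178 [165  12 165]
183 190 [160  12 133]
160 222 [167  11 158]
286 238 [ 13  11 158]
205 195 [ 14 133 152]
270 260 [ 15 132 156]
```

View pics/ov_top.png

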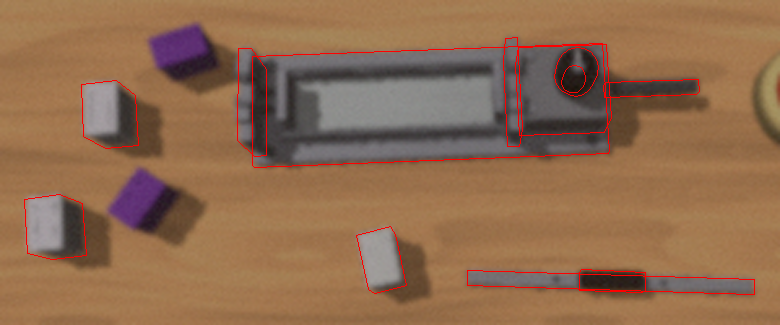

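View pics/ov_scene.png

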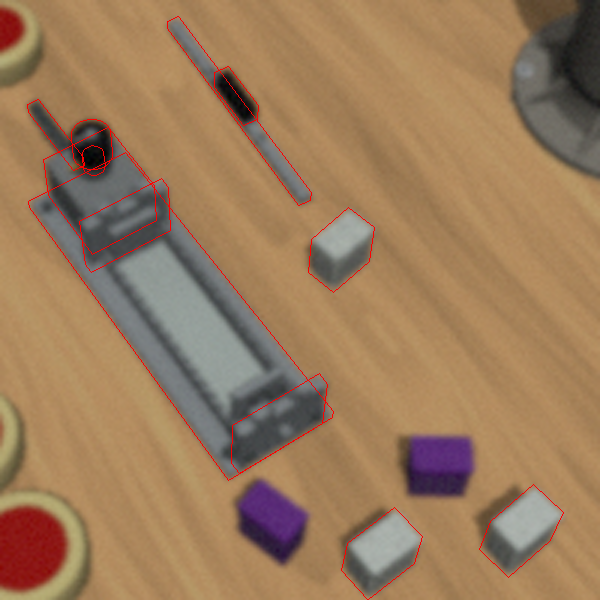

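The press and bar outlines match closely. The mould fits are disturbed by the brightness criterion on shaded sides, so I'll refit using saturation only.

Run:
```python
from h import *
ims={n:cv2.imread(f"pics/{n}0.png")[:,:,::-1].copy() for n in CI}
res=np.load("res.npy",allow_pickle=True).item()
for k in"ABC":
    best=None
    for t in np.arange(8)*np.pi/8:
        q,e=fit(ims,MOULD,(*res[k][:2],t),"grey",pad=4)
        if best is None or e<best[1]: best=(q,e)
    res[k]=best[0]; print(k,best,[fit(ims,MOULD,best[0],"grey",pad=4,cams=(n,)) for n in CI])
np.save("res.npy",res,allow_pickle=True)
B=[place(MOULD,res[x]) for x in"ABC"]
overlay(ims["top"],"top",B,"pics/a.png",(140,160,310,260),f=4)
h=cv2.cvtColor(ims["top"],cv2.COLOR_RGB2HSV); print(h[170:200:2,181].tolist()); print(h[182,168:205:2].tolist())
```

```text
A (array([0.6088852 , 0.33539909, 3.23639557]), np.float64(98.51255286428295)) [(array([0.60772786, 0.33523797, 3.24709329]), np.float64(27.487589388696655)), (array([0.61259612, 0.33876429, 3.20909248]), np.float64(70.56650903498654))]
B (array([0.47981228, 0.38697171, 3.30669044]), np.float64(87.7486735870819)) [(array([0.47925078, 0.38646918, 3.30599769]), np.float64(28.871799307958476)), (array([0.48350843, 0.38815878, 3.13682051]), np.float64(59.83027681660899))]
C (array([0.44371522, 0.02455444, 3.37629471]), np.float64(54.53735486351403)) [(array([0.44150216, 0.02373359, 3.4689492 ]), np.float64(39.38305651672434)), (array([0.44535624, 0.02476005, 3.3672248 ]), np.float64(17.519938485198))]
[[13, 102, 152], [6, 16, 157], [163, 11, 162], [156, 8, 161], [165, 10, 160], [175, 10, 157], [163, 12, 155], [170, 10, 156], [165, 10, 154], [167, 11, 161], [165, 11, 140], [0, 16, 78], [9, 60, 68], [14, 117, 124], [14, 132, 155]]
[[14, 132, 156], [15, 122, 152], [10, 41, 155], [171, 11, 156], [170, 10, 157], [158, 6, 161], [169, 13, 163], [163, 12, 151], [158, 8, 133], [13, 27, 65], [10, 44, 52], [17, 64, 56], [15, 117, 83], [15, 136, 92], [14, 140, 95], [13, 136, 94], [13, 140, 102], [13, 132, 141], [14, 134, 152]]
```

View pics/a.png

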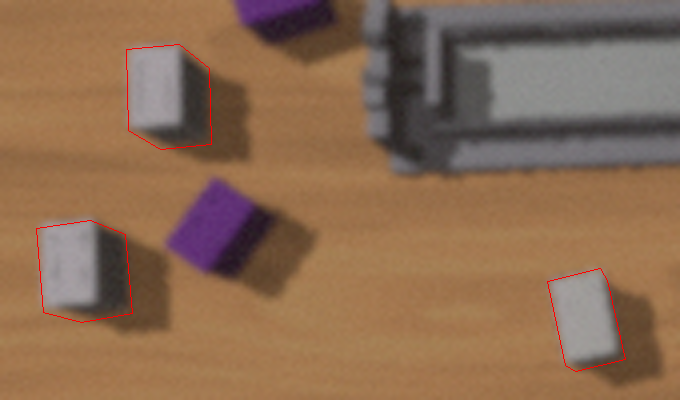

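Three moulds (A, B, C), which fit the outlines well. To remove the remaining offset I'll squeeze each one across its 60 mm first, then across its 38 mm, so it is centred in the hand. Starting with C.

```bash
cat >> h.py <<'E'
def quat(yaw): 
    q=(R.from_euler('z',yaw)*R.from_euler('x',np.pi)).as_quat(); return np.array([q[3],*q[:3]])
def pick_yaw(p,yaw):
    j0=np.array(r.read_joints()); best=None
    for k in(-1,0,1,2):
        j=r.inverse_kinematics(p,quat(yaw+k*np.pi))
        if j is not None:
            d=np.abs(np.array(j)-j0).max()
            if best is None or d<best[0]-1e-3: best=(d,yaw+k*np.pi,np.round(j,2))
    if best is None: raise RuntimeError(f"no ik {p} {yaw}")
    return best[1]
def hover(x,y,z,yaw):
    yaw=pick_yaw([x,y,z],yaw); r.move_to([x,y,z],quat(yaw)); return yaw
def line(x,y,z,yaw=None,feed=.15,F=None):
    return r.move_l([x,y,z],None if yaw is None else quat(yaw),feed,F)
res=np.load("res.npy",allow_pickle=True).item(); PR=res["press"]
def pw(x,y,dx=0,dy=0):  # press -> world xy, mm
    c,s=np.cos(PR[2]),np.sin(PR[2]); return PR[0]+(c*x-s*y)/1000, PR[1]+(s*x+c*y)/1000
def grab_mould(q):
    x,y,t=q; r.set_gripper(.085); hover(x,y,.16,t+np.pi/2)
    if line(x,y,.043,F=12): print("touched going down",r.read_tcp_pos()); line(x,y,.16); return False
    r.set_gripper(.05); w1=r.read_width(); r.set_gripper(.085); line(x,y,.10)
    yaw=pick_yaw([x,y,.10],t); line(x,y,.10,yaw,feed=.15) if 0 else r.move_to([x,y,.10],quat(yaw))
    line(x,y,.043,F=12); r.set_gripper(.03); w2=r.read_width(); print("widths",w1,w2,"t",r.read_time())
    line(x,y,.17,feed=.2); return abs(w1-.06)<.004 and abs(w2-.038)<.004
def put_mould(py):
    x,y=pw(0,py); hover(x,y,.17,PR[2]); line(x,y,.10,feed=.2)
    hit=line(x,y,.056,feed=.06,F=8); print("hit",hit,r.read_tcp_pos()[2],r.read_wrist_force().round(1))
    return hit
E
python3 - <<'E'
from h import *
print(r.read_time()); ok=grab_mould(res["C"]); print(ok,r.read_time(),r.read_width())
E
```

```text
0.1
widths 0.05887631539242662 0.03776805333481109 t 7.1667
True 7.95 0.03728271171069759
```

Run:
```python
from h import *
h=put_mould(91)
```

```text
hit True 0.055644282039493266 [-2.7  0.2 10.7]
```

```bash
cat >> h.py <<'E'
def release():
    p=r.read_tcp_pos(); r.set_gripper(.055); line(p[0],p[1],.17,feed=.2)
def recheck(ims,k):
    q,e=fit(ims,MOULD,res[k],"grey",pad=4); d=np.hypot(*(q-res[k])[:2]); print(k,"moved mm",d*1000,"err",e); return q,d,e
E
python3 - <<'E'
from h import *
release(); ims=snap(); cv2.imwrite("pics/t1.png",ims["top"][:,:,::-1]); cv2.imwrite("pics/s1.png",ims["scene"][:,:,::-1])
ra=recheck(ims,"A"); recheck(ims,"B"); q,e=fit(ims,BAR,res["bar"],"dark"); print("bar",q-res["bar"],e)
if ra[1]<.006:
    if grab_mould(ra[0]): put_mould(31); print(r.read_time())
E
```

```text
A moved mm 1.2955558273601657 err 534.2657093425605
B moved mm 0.13578524399024497 err 521.8193733179546
bar [ 0.00062718 -0.00021126 -0.00050019] 3724.179562668204
widths 0.05924437065154756 0.03749971687077466 t 16.9667
hit True 0.05576990716362418 [-2.4 -0.1 11.5]
20.15
```

Run:
```python
from h import *
release(); ims=snap(); rb=recheck(ims,"B")
if rb[1]<.006:
    if grab_mould(rb[0]):
        put_mould(-29); release(); hover(.5,.35,.3,0)
        ims=snap(); cv2.imwrite("pics/t2.png",ims["top"][:,:,::-1]); cv2.imwrite("pics/s2.png",ims["scene"][:,:,::-1])
        for py in(91,31,-29):
            q,e=fit(ims,MOULD,(*pw(0,py),PR[2]),"white",z=.012,pad=0); print(py,(q-[*pw(0,py),PR[2]]).round(4),e)
        q,e=fit(ims,BAR,res["bar"],"dark"); print("bar",q-res["bar"],e)
        B=[place(MOULD,(*pw(0,y),PR[2]),.012) for y in(91,31,-29)]+[place(BAR,res["bar"])]
        overlay(ims["top"],"top",B,"pics/ov2.png",(220,130,440,270),f=3.6)
print(r.read_time())
```

```text
B moved mm 0.11172788794094804 err 542.9432679738562
widths 0.05936577672825193 0.03722333971779418 t 27.625
hit True 0.05573498172738487 [-2.8  1.2 11.6]
91 [ 0.006   0.0049 -0.1211] 254.35482795078812
31 [ 0.0043  0.003  -0.1368] 228.3305497885429
-29 [ 0.0076  0.0026 -0.0754] 183.91801999231066
bar [-1.61513131e-05 -1.52389048e-05 -2.73752972e-04] 421.411968473664
33.9833
```

View pics/ov2.png

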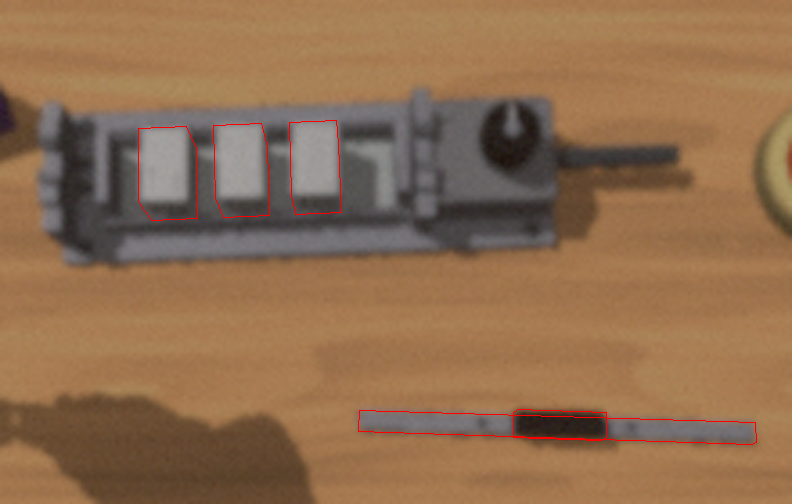

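The three moulds stand square in the channel at floor height, and the bar has not been disturbed. Bar next.

Run:
```python
from h import *
x,y,t=res["bar"]; r.set_gripper(.05); hover(x,y,.15,t+np.pi/2)
if line(x,y,.025,feed=.12,F=12): print("touch",r.read_tcp_pos())
r.set_gripper(.01); print("w",r.read_width()); line(x,y,.25,feed=.2)
X,Y=pw(0,31.5); hover(X,Y,.25,PR[2]+np.pi/2); print(r.read_width(),r.read_time())
line(X,Y,.135,feed=.15); h=line(X,Y,.1065,feed=.04,F=8); print("hit",h,r.read_tcp_pos(),r.read_wrist_force().round(1),r.read_torque().round(2),r.read_time())
ims=snap(); cv2.imwrite("pics/s3.png",cv2.resize(ims["scene"][140:320,220:400,::-1],None,fx=3.3,fy=3.3,interpolation=cv2.INTER_CUBIC))
```

```text
w 0.018953970359383135
0.019203029422789876 40.45
hit True [0.62620393 0.02606744 0.10763701] [-1.8  1.9  9.3] [ 0.13  0.32 -0.02] 42.0167
```

View pics/s3.png

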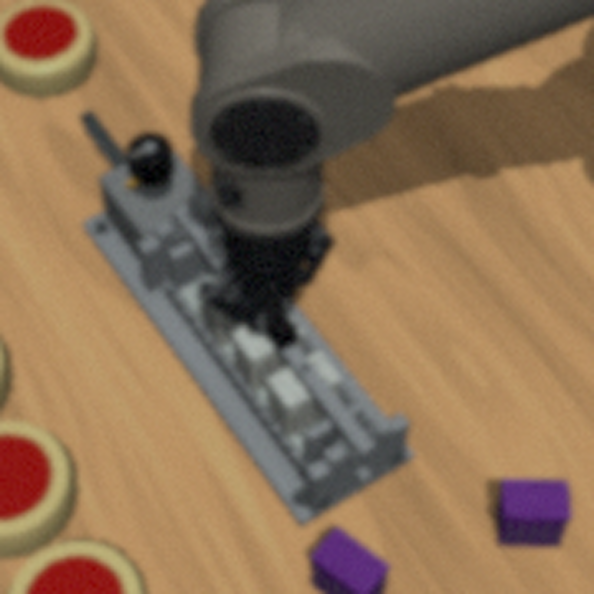

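Run:
```python
from h import *
p=r.read_tcp_pos(); r.set_gripper(.05); line(p[0],p[1],.25,feed=.15); hover(.5,.35,.3,0); print(r.read_time())
ims=snap(); 
for n in ims: cv2.imwrite(f"pics/{n}4.png",ims[n][:,:,::-1])
q0=(*pw(0,31.5),PR[2]); B=[place(BAR,q0,.082)]+[place(MOULD,(*pw(0,y),PR[2]),.012) for y in(91,31,-29)]
overlay(ims["scene"],"scene",B,"pics/o1.png",(235,165,355,305),f=4)
overlay(ims["top"],"top",B,"pics/o2.png",(225,135,385,220),f=4)
a,b=cv2.imread("pics/o1.png"),cv2.imread("pics/o2.png"); 
a=cv2.resize(a,None,fx=.7,fy=.7)if 0 else a
cv2.imwrite("pics/o3.png",b)
```

```text
44.9333
```

View pics/o1.png

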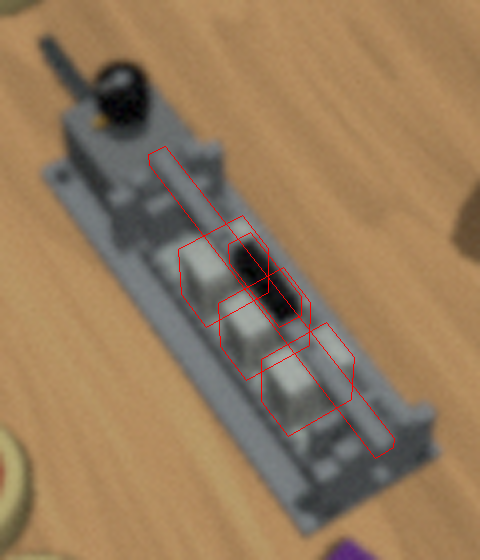

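View pics/o3.png

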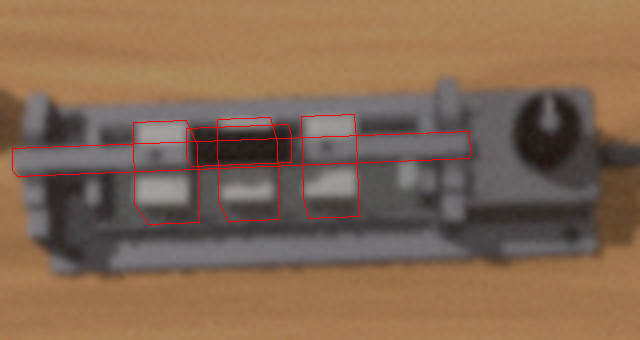

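The bar is in both saddles and matches the expected outline in both views, and the moulds are still in place. Now the knob, clockwise from above (negative yaw), in J7 strokes with a torque log.

```bash
cat >> h.py <<'E'
KX,KY=pw(0,-180)
def knob_joints(z,j7want):
    """joints tool-down over the knob with J7 near j7want"""
    best=None
    for yaw in np.linspace(-np.pi,np.pi,48,endpoint=False):
        j=r.inverse_kinematics([KX,KY,z],quat(yaw))
        if j is not None and (best is None or abs(j[6]-j7want)<abs(best[0][6]-j7want)): best=(np.array(j),yaw)
    return best
def grip_knob(j7):
    r.set_gripper(.065); j,yaw=knob_joints(.19,j7); r.movej(j)
    if line(KX,KY,.119,feed=.1,F=10): print("touch",r.read_tcp_pos())
    r.set_gripper(.03); print("knob w",r.read_width(),"F",r.read_wrist_force().round(1),"M",r.read_torque().round(2),"j7",r.read_joints()[6],"yaw",yaw)
def rot():
    a=R.from_quat(np.roll(r.read_tcp_rot(),-1)).as_matrix(); return np.arctan2(a[1,0],a[0,0])
def turn(d):
    j=np.array(r.read_joints()) if not hasattr(turn,"j") else turn.j
    j=j.copy(); j[6]+=d; turn.j=j; r.movej(j)
E
python3 - <<'E'
from h import *
for w in(-2.4,2.4):
    b=knob_joints(.19,w); print(w,b and (b[0].round(2),b[1]))
j,yaw=knob_joints(.19,0); 
j2=r.inverse_kinematics([KX,KY,.19],quat(yaw-.1)); print("dJ7 for clockwise .1:", j2[6]-j[6], (np.array(j2)-j).round(3))
E
```

```text
-2.4 (array([-0.36,  0.57,  0.78,  1.72, -0.45,  1.04, -2.44]), np.float64(-1.439896632895322))
2.4 (array([ 0.89,  0.67, -1.03,  1.64,  0.61,  1.19,  2.33]), np.float64(-2.0943951023931957))
dJ7 for clockwise .1: -0.08753859815735635 [-0.012  0.007  0.02   0.001 -0.014  0.004 -0.088]
```

```bash
cat >> h.py <<'E'
def grip_knob(j7,z=.119):
    r.set_gripper(.065); j,yaw=knob_joints(.19,0); j[6]=j7; r.movej(j)
    if line(KX,KY,z,feed=.1,F=10): print("touch",r.read_tcp_pos())
    r.set_gripper(.03); print("knob w",r.read_width(),"F",r.read_wrist_force().round(1),"M",r.read_torque().round(2),"J",np.round(r.read_joints(),2))
E
python3 - <<'E'
from h import *
grip_knob(2.4); a=rot(); turn(-.3); print("yaw change",rot()-a, r.read_torque().round(3),r.read_tcp_pos(),r.read_time())
for i in range(4):
    turn(-.5); print(round(r.read_joints()[6],2),"F",r.read_wrist_force().round(1),"M",r.read_torque().round(3),round(r.read_time(),1))
E
```

```text
knob w 0.04125521007759864 F [-4.6  6.1 11.6] M [ 0.86  0.88 -0.08] J [-0.32  0.64  0.72  1.77 -0.52  0.93  2.45]
yaw change 5.987159937689172 [ 0.013  0.435 -0.323] [ 0.63482787 -0.18482612  0.12024277] 50.6417
1.65 F [-4.   1.5  3. ] M [ 0.178  0.852 -0.263] 51.2
1.15 F [-5.6  1.1  5.3] M [ 0.374  1.291 -0.313] 51.8
0.65 F [-5.3  2.6  4.9] M [ 0.476  1.361 -0.262] 52.3
0.15 F [-4.8  2.   4.6] M [ 0.706  1.268 -0.244] 52.9
```

Yaw changed by −0.296 rad, so the turn is clockwise, with about 0.3 N m of drag: the screw is winding normally. Finish this stroke, then regrip and do a second one.

Run:
```python
from h import *
for i in range(5):
    turn(-.5); print(round(r.read_joints()[6],2),"M",r.read_torque().round(3)[2],end="; ")
j=turn.j; p=r.read_tcp_pos(); r.set_gripper(.065); line(p[0],p[1],.19,feed=.2); del turn.j
ims=snap(); cv2.imwrite("pics/t5.png",ims["top"][:,:,::-1])
grip_knob(2.4)
for i in range(8):
    turn(-.45); print(round(r.read_joints()[6],2),"M",r.read_torque().round(3)[2],end="; ")
print(r.read_time())
```

```text
-0.34 M -0.2; -0.84 M -0.274; -1.34 M -0.277; -1.84 M -0.269; -2.34 M -0.283; knob w 0.0417634163520224 F [-5.1  3.7  9.8] M [ 0.69  1.05 -0.06] J [ 0.11  0.53  0.11  1.75 -0.07  0.87  2.41]
1.96 M -0.289; 1.51 M -0.288; 1.06 M -0.299; 0.61 M -0.306; 0.16 M -0.253; -0.29 M -0.277; -0.73 M -0.283; -1.18 M -0.312; 66.4333
```

About 8.4 rad wound, and the spring should engage near 9.5. Back off, check the row by camera, then do the final stroke.

Run:
```python
from h import *
p=r.read_tcp_pos(); r.set_gripper(.065); line(p[0],p[1],.2,feed=.2); hover(.5,.35,.3,0)
ims=snap(); q0=(*pw(0,31.5),PR[2])
overlay(ims["top"],"top",[place(BAR,q0,.082)],"pics/o5.png",(225,135,425,220),f=4); print(r.read_time())
```

```text
69.4583
```

View pics/o5.png

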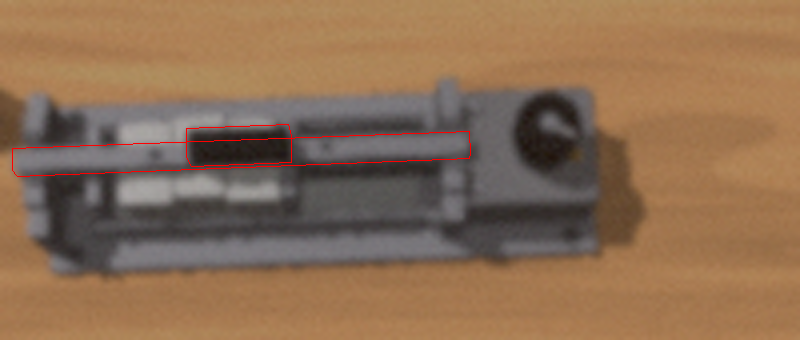

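The row is closed up square under the bar and the ram is nearly at the spring. Final stroke in finer steps.

Run:
```python
from h import *
grip_knob(1.8); tot=0
for d in [.3]*3+[.1]*12:
    turn(-d); tot+=d; m=np.mean([r.read_torque()[2] for _ in range(3)]); print(round(tot,2),round(m,3),end="; ")
    if m<-.5: break
print(r.read_joints()[6],r.read_time())
```

```text
knob w 0.04161502358434917 F [-2.   3.4  9.5] M [0.74 0.67 0.04] J [ 0.16  0.53  0.04  1.74 -0.03  0.87  1.8 ]
0.3 -0.256; 0.6 -0.262; 0.9 -0.296; 1.0 -0.263; 1.1 -0.287; 1.2 -0.313; 1.3 -0.317; 1.4 -0.265; 1.5 -0.285; 1.6 -0.224; 1.7 -0.203; 1.8 -0.217; 1.9 -0.199; 2.0 -0.162; 2.1 -0.154; -0.29154652793510144 78.625
```

The torque did not rise as expected, so I'll stop and look before turning further.

Run:
```python
from h import *
print(rot(), r.read_width(), [r.read_torque().round(3).tolist() for _ in range(2)]); r.wait(.3); print(r.read_torque().round(3), r.read_wrist_force().round(1))
p=r.read_tcp_pos(); r.set_gripper(.065); print("free",r.read_torque().round(3),r.read_wrist_force().round(1)); line(p[0],p[1],.2,feed=.2); print("up",r.read_torque().round(3)); hover(.5,.35,.3,0)
ims=snap(); cv2.imwrite("pics/t6.png",ims["top"][:,:,::-1]); cv2.imwrite("pics/s6.png",ims["scene"][:,:,::-1])
a=cv2.resize(ims["top"][140:215,225:385,::-1],None,fx=5,fy=5,interpolation=cv2.INTER_CUBIC); 
s0=cv2.imread("pics/scene4.png"); f=lambda im:cv2.resize(im[175:215,240:285],None,fx=5,fy=5,interpolation=cv2.INTER_CUBIC)
t0=cv2.imread("pics/top4.png"); g=lambda im:cv2.resize(im[150:190,345:390],None,fx=4.8,fy=5,interpolation=cv2.INTER_CUBIC)
b=np.hstack([f(s0),f(ims["scene"][:,:,::-1])]+[cv2.resize(g(x),(170,200)) for x in(t0,ims["top"][:,:,::-1])]); b=cv2.copyMakeBorder(b,0,0,0,max(0,800-b.shape[1]),cv2.BORDER_CONSTANT)[:,:800]
cv2.imwrite("pics/o6.png",np.vstack([a,b])); print(r.read_time())
```

```text
1.0706982858521992 0.041431203324056455 [[0.411, 1.72, -0.154], [0.411, 1.72, -0.154]]
[ 0.419  1.71  -0.179] [-6.4  1.9  5.8]
free [0.011 0.076 0.026] [-0.1 -0.4  0.2]
up [-0.037  0.034  0.006]
81.95
```

View pics/o6.png

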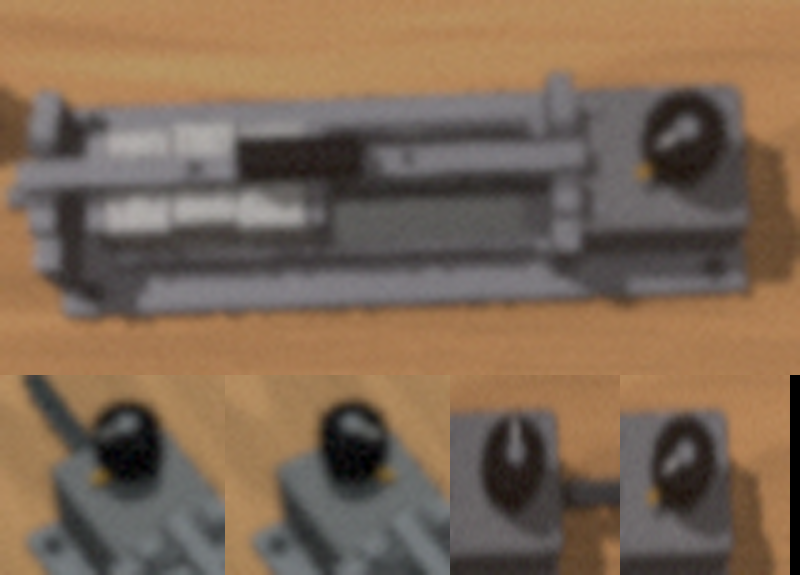

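The white line and the brass index are still about aligned, so there has been little slip. I'll quantify that from the pixels, since the static torque is not decisive.

```bash
cat >> h.py <<'E'
def yel(n,im):
    c=proj(n,[[KX,KY,.1]])[0]; x0,y0=int(c[0])-18,int(c[1])-18; p=im[y0:y0+36,x0:x0+36].astype(float)
    w=np.clip((p[...,0]-p[...,2])-45,0,None); w*= (p[...,0]>0)  # candidates
    return w,x0,y0,p
def ray(n,uv): a=unproj(n,uv,0.3); b=unproj(n,uv,0); return a,b
def pang(x,y):
    d=np.array([x-KX,y-KY]); return np.arctan2(d[1],d[0])-PR[2],np.hypot(*d)*1000
def lineang(im,up=8):
    # bright line on knob top z=.134: rectified patch in world
    N=64;g=np.linspace(-.02,.02,N); X,Y=np.meshgrid(g,g,indexing="ij"); P=np.c_[X.ravel()+KX,Y.ravel()+KY,np.full(N*N,.134)]
    uv=proj("top",P).astype(np.float32); v=cv2.remap(im.astype(np.float32).mean(2),uv[:,0].reshape(N,N),uv[:,1].reshape(N,N),cv2.INTER_CUBIC)
    rr=np.hypot(X,Y); w=np.clip(v-np.median(v[rr<.018])-15,0,None)*(rr<.017); c=np.array([(w*X).sum(),(w*Y).sum()])/w.sum()
    D=np.c_[(X-c[0]).ravel(),(Y-c[1]).ravel()]; C=(D*w.ravel()[:,None]).T@D/w.sum(); e,V=np.linalg.eigh(C); d=V[:,1]; d=d*np.sign(d@c)
    return c*1000,np.arctan2(c[1],c[0])-PR[2],np.arctan2(d[1],d[0])-PR[2],v
E
python3 - <<'E'
from h import *
L=lambda f:cv2.imread(f)[:,:,::-1].copy()
for f in("pics/top0.png","pics/top4.png","pics/t6.png"):
    c,a,b,v=lineang(L(f)); print(f,"c mm",c.round(1),"angle",a.round(3),"axis",b.round(3))
for n,f in(("scene","pics/scene0.png"),("scene","pics/scene4.png"),("scene","pics/s6.png"),("top","pics/t6.png"),("top","pics/top4.png")):
    im=L(f); c=proj(n,[[KX,KY,.095]])[0]; x0,y0=np.int32(c)-15; p=cv2.cvtColor(im,cv2.COLOR_RGB2HSV).astype(float)[y0:y0+30,x0:x0+30]
    hh=p[...,0]; w=np.clip(p[...,1]-110,0,None)*(hh>14)*(p[...,2]>90); 
    rgb=im[y0:y0+30,x0:x0+30].astype(float); ys,xs=np.mgrid[:30,:30]
    rk=np.hypot(xs-15,ys-15)<14
    i=np.argsort(-(p[...,1]*rk*(p[...,2]>70)).ravel())[:6]
    print(f,"axis",c.round(1),[(int(xs.ravel()[k]+x0),int(ys.ravel()[k]+y0),*p.reshape(-1,3)[k].astype(int).tolist()) for k in i])
E
```

```text
pics/top0.png c mm [ 5.  -0.9] angle -0.214 axis -0.017
pics/top4.png c mm [ 5.1 -1. ] angle -0.225 axis -0.023
pics/t6.png c mm [-1.8  2.8] angle 2.092 axis 2.113
pics/scene0.png axis [265.4 191.7] [(261, 195, 19, 142, 77), (260, 195, 20, 139, 110), (260, 194, 20, 130, 96), (260, 196, 21, 129, 95), (271, 179, 15, 124, 171), (267, 178, 16, 124, 160)]
pics/scene4.png axis [265.4 191.7] [(260, 195, 20, 148, 107), (260, 194, 19, 141, 92), (261, 195, 20, 141, 78), (268, 181, 17, 138, 74), (271, 183, 15, 126, 103), (264, 180, 16, 125, 94)]
pics/s6.png axis [265.4 191.7] [(271, 194, 20, 132, 95), (271, 195, 20, 130, 92), (257, 186, 16, 129, 144), (272, 195, 21, 126, 109), (266, 179, 15, 124, 128), (274, 181, 16, 124, 171)]
pics/t6.png axis [360.2 169.3] [(354, 174, 17, 140, 115), (355, 173, 16, 138, 74), (354, 173, 17, 137, 106), (355, 174, 16, 131, 80), (353, 174, 17, 128, 133), (362, 156, 14, 113, 151)]
pics/top4.png axis [360.2 169.3] [(363, 156, 14, 117, 137), (362, 156, 13, 117, 140), (356, 156, 13, 114, 148), (357, 156, 14, 110, 150), (361, 156, 14, 110, 141), (355, 156, 12, 109, 147)]
```

```bash
cat > idx.py <<'E'
from h import *
L=lambda f:cv2.imread(f)[:,:,::-1].copy()
def blob(n,im,g):
    x,y=np.int32(g); q=im[y-4:y+5,x-4:x+5].astype(float); s=q[...,0]-q[...,2]; h=cv2.cvtColor(im[y-4:y+5,x-4:x+5],cv2.COLOR_RGB2HSV).astype(float)
    w=np.clip(h[...,1]-60,0,None)*np.clip(h[...,2],0,100)*(np.hypot(*np.mgrid[-4:5,-4:5])<4); ys,xs=np.mgrid[y-4:y+5,x-4:x+5]; return np.array([(w*xs).sum(),(w*ys).sum()])/w.sum()
from scipy.optimize import least_squares
def index_angle(obs,a0):
    # obs: list of (cam,uv); model: point at radius rho, height z on axis
    f=lambda u:np.concatenate([proj(n,[[KX+rho*np.cos(u[0]+PR[2]),KY+rho*np.sin(u[0]+PR[2]),zz]])[0]-uv for n,uv in obs])
    return least_squares(f,[a0])
s0,s4,s6,t6=blob("scene",L("pics/scene0.png"),(260,195)),blob("scene",L("pics/scene4.png"),(260,195)),blob("scene",L("pics/s6.png"),(271,195)),blob("top",L("pics/t6.png"),(354,174))
print(s0,s4,s6,t6)
f=lambda u:np.concatenate([proj("scene",[[KX+u[0]*np.cos(u[2]),KY+u[0]*np.sin(u[2]),u[1]]])[0]-s6,proj("top",[[KX+u[0]*np.cos(u[2]),KY+u[0]*np.sin(u[2]),u[1]]])[0]-t6,
  proj("scene",[[KX+u[0]*np.cos(u[3]),KY+u[0]*np.sin(u[3]),u[1]]])[0]-s0])
for a in np.arange(0,6.3,.8):
    o=least_squares(f,[.022,.092,2.2,a]); print(a,o.x.round(4),o.cost.round(3)," spindle turned",((o.x[3]-o.x[2])%(2*np.pi)+2*np.pi).round(3))
E
python3 idx.py
```

```text
[260.17337334 194.76033779] [260.11946459 194.76415165] [271.06637127 194.26250628] [354.38191479 173.35294187]
0.0 [0.02   0.0924 2.1713 0.0152] 0.026  spindle turned 10.41
0.8 [0.02   0.0924 2.1713 0.0152] 0.026  spindle turned 10.41
1.6 [0.02   0.0924 2.1713 0.0152] 0.026  spindle turned 10.41
2.4000000000000004 [0.02   0.0924 2.1713 0.0152] 0.026  spindle turned 10.41
3.2 [0.02   0.0924 2.1713 6.2983] 0.026  spindle turned 10.41
4.0 [0.02   0.0924 2.1713 6.2983] 0.026  spindle turned 10.41
4.800000000000001 [0.02   0.0924 2.1713 6.2983] 0.026  spindle turned 10.41
5.6000000000000005 [0.02   0.0924 2.1713 6.2983] 0.026  spindle turned 10.41
```

From the two views the spindle has turned 10.41 rad and the knob 10.43, so slip is about 0.02 ± 0.1 and the follower is at about 11 mm. I'll advance 0.35 rad (which can't reach the 0.8 limit) and re-measure.

```bash
cat > fin.py <<'E'
import sys
from h import *
d=float(sys.argv[1]); tag=sys.argv[2]
grip_knob(.5); a=rot()
n=int(round(d/.07))
for i in range(n): turn(-d/n); print(r.read_torque().round(3)[2],end=" ")
print("turned",(a-rot()+np.pi)%(2*np.pi)-np.pi)
p=r.read_tcp_pos(); r.set_gripper(.065); line(p[0],p[1],.2,feed=.2); hover(.5,.35,.3,0)
ims=snap(); cv2.imwrite(f"pics/t{tag}.png",ims["top"][:,:,::-1]); cv2.imwrite(f"pics/s{tag}.png",ims["scene"][:,:,::-1])
c,a,b,v=lineang(ims["top"]); K=(-.02-b)%(2*np.pi)+2*np.pi
# index: blobs tracked near the angle predicted for slips, radius .020, z .0924 
sys.argv=[""]; import io,contextlib
with contextlib.redirect_stdout(io.StringIO()): from idx import blob
best=[]
P=lambda n,t:proj(n,[[KX+.02*np.cos(t),KY+.02*np.sin(t),.0924]])[0]
t=2.1713-(K-10.43)
for _ in range(4):
    obs=[(n,blob(n,ims[n],P(n,t)+.5)) for n in("scene","top")]
    o=least_squares(lambda u:np.concatenate([P(n,u[0])-uv for n,uv in obs]),[t]) if 0 else __import__("scipy.optimize").optimize.least_squares(lambda u:np.concatenate([P(n,u[0])-uv for n,uv in obs]),[t])
    t=o.x[0]
print("knob",K,"spindle",(0.0152-t)%(2*np.pi)+2*np.pi,"cost",o.cost,"t",r.read_time(),[(n,u.round(1)) for n,u in obs])
E
python3 fin.py .35 7
```

```text
knob w 0.04165006218821887 F [-2.   0.1  5. ] M [ 0.13  0.31 -0.03] J [ 0.25  0.53 -0.09  1.74  0.06  0.88  0.49]
-0.178 -0.083 -0.159 -0.085 -0.138 turned 0.34657646278174337
knob 10.777591769862852 spindle 10.705037371655681 cost 0.028125650837750316 t 89.6667 [('scene', array([269.8, 195.2])), ('top', array([353.3, 171.6]))]
```

```bash
python3 fin.py .25 8
```

```text
knob w 0.04145532083843412 F [-0.6  1.1  5.4] M [ 0.16  0.24 -0.08] J [ 0.37  0.54 -0.24  1.73  0.16  0.89  0.48]
-0.129 -0.116 -0.144 -0.13 turned 0.24709635488150106
knob 11.0496061236925 spindle 10.75889630420636 cost 0.04394849162941411 t 97.125 [('scene', array([269.6, 195.3])), ('top', array([353.1, 171.2]))]
```

The spindle has now stalled while the knob moved on, giving about 0.29 rad of slip. Final look.

Run:
```python
from h import *
L=lambda f:cv2.imread(f)[:,:,::-1].copy()
t,s=L("pics/t8.png"),L("pics/s8.png"); q0=(*pw(0,31.5),PR[2])
overlay(t,"top",[place(BAR,q0,.082)],"pics/x.png",(225,140,385,215),f=5)
a=cv2.imread("pics/x.png"); b=cv2.resize(s[165:305,235:355,::-1],None,fx=1.58,fy=1.58,interpolation=cv2.INTER_CUBIC)
c=cv2.resize(t[120:280,385:560,::-1],(240,221)); d=cv2.resize(L("pics/top0.png")[120:280,385:560,::-1],(240,221)); k=cv2.resize(t[155:185,345:375,::-1],(130,221),interpolation=cv2.INTER_CUBIC)
row=np.hstack([cv2.resize(b,(190,221)),c,d,k]); cv2.imwrite("pics/o8.png",np.vstack([a,row[:,:800]]))
```

```text
(no output)
```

View pics/o8.png

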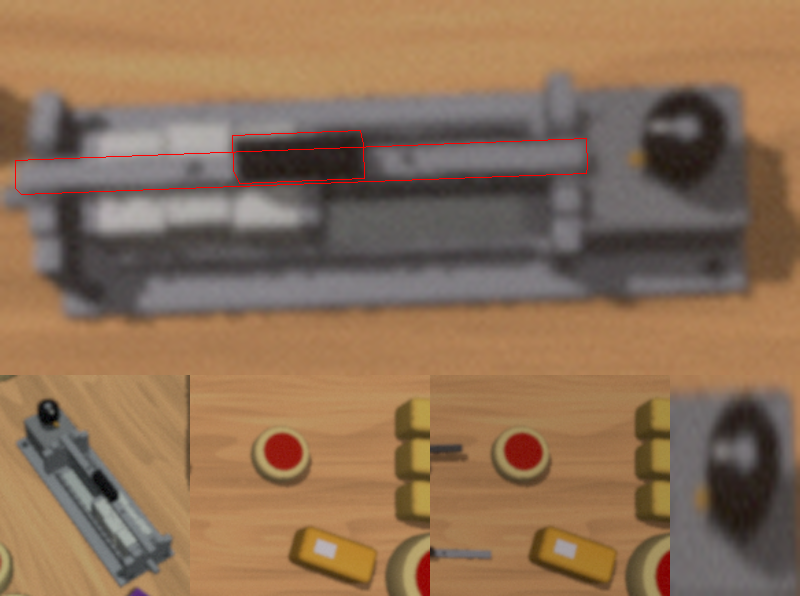

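The row is tight and square, the follower rod sticks out at the far end, and the bar is on its expected outline. The knob line leads the index clockwise, and the loaf and wheel have not moved. Handing in.

```bash
python3 -c "
from h import *
print(r.read_wrist_force().round(1), r.read_time()); r.sign_off()"
```

```text
[0.4 0.  0.2] 97.125
the job is handed in; nothing more can be done
```

The press is loaded and tight, and I handed the job in at 97 s of the 210 s allowed. `sign_off` reports no verdict, so the results below are my own checks.

- **Moulds:** The three white moulds on the table stand in the channel as one row. They reached the floor height on placing and look square in the last pictures. I left the purple look-alikes alone.
- **Bar:** It lies in both saddles, centred, and matches the expected outline.
- **Thumbscrew:** In the last pictures the knob had turned about 11.05 rad and the spindle about 10.76. That is about 0.29 rad of clutch slip (±0.1; the limit is 0.8). From the spindle turn I work out that the follower is pushed back about 15 mm.
- **Surroundings:** The loaf and the round cheese show no shift against the first picture, and the arm is clear of everything.

**Failed and disagreeing checks:**
- The wrist torque, which I could only read between turns, never showed the expected rise to 0.53 N m. It fell to about 0.13 N m instead, so I judged the slip from the images alone.
- Silhouette fits of the moulds once in the channel were off by up to 8 mm and 8° because of the grey surroundings. I relied on the floor-contact height and the outlines I viewed instead.

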